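# Uncover the leaning baby bottle and stand it in the warmer

### The job

Get the feed ready: lift the loose blue dome cover off the baby bottle while the bottle stays leaning in its sloping stand, and set the cover, open side down, flat in the empty dish (not the one with the pacifier). Then take the bottle out of the stand and stand it upright, all the way down, in the white bottle warmer. Put both down gently without dropping them, and leave the cream jar, lotion bottle, rattle and pacifier where they are.

Things in the scene. Friction and masses are not known exactly. Their poses are not given: they have to be found in the camera images.
- cover: Loose blue plastic dome cover, an upside-down cup: 55 mm outside diameter (top 6 mm taper to 46), 66 mm tall, wall 3 mm, top 4 mm. Origin: centre of its open rim; z along its axis to the closed top. It starts with its rim on the bottle's shoulder, 100 mm up the bottle, over the ring and teat with 2 mm play all round; drawn 57 mm along the bottle's axis it clears the teat.
- bottle: Glass baby bottle, 157 mm long, 0.2 kg, all one piece under its cover. Glass body 54 mm diameter for the lower 100 mm, flat shoulder, yellow screw ring 45 mm diameter from 100 to 132 mm (hold it here), then a cream teat (32 mm wide at its foot, 12 mm near the tip) to 157 mm. Origin: centre of its underside; z along its axis to the teat.
- stand: Fixed bottle stand: wooden base 150 x 90 x 12 mm (x from -65 to +85 mm) with a grey tube leaning 30 degrees from vertical towards the stand's -x. Tube: 72 mm outside, 59 mm inside, 57 mm deep, top edge 108 mm above the table. Origin: on the table, z up. The well's floor centre is at (32.5, 0, 40.3) mm, its axis along (-0.5, 0, 0.866).
- stand_well (a point): Centre of the floor of the stand's tube, on which the underside of the bottle rests at the start (leaning in the play, 30 to 34 degrees); same axes as the stand.
- warmer: Fixed white round bottle warmer, 104 mm diameter, 70 mm tall, with an upright round well 68 mm wide and 55 mm deep, open at the top. Origin: centre of its underside on the table, z up.
- warmer_in (a point): Centre of the warmer's well floor, 15 mm above the table; the bottle's underside is to rest on it.
- dish_free: The empty white round dish, fixed: 110 mm across at its rim, 12 mm tall, flat inside floor 5 mm above the table and about 90 mm wide. Origin: centre of its underside on the table, z up. The cover goes here.
- dish_used: The other dish, exactly alike, in which the pacifier lies. Origin: centre of its underside.
- pacifier: Red pacifier, 65 mm long and 42 mm wide, lying in a dish with its teat up, 31 mm tall. Origin: on its underside near its middle. To be left alone.
- jar: Closed cream jar with twist cap, green and white, 68 mm diameter, 62 mm tall, loose on the top. Origin: centre of its underside. To be left alone.
- lotion: Tall orange lotion bottle with a white cap, 58 mm diameter, 190 mm tall, loose on the top. Origin: centre of its underside. To be left alone.
- rattle: Flat wooden rattle lying down, 134 mm long along its y axis (round head 52 mm at +y, small knob 32 mm at -y), 22 mm tall. Origin: on its underside near its middle. To be left alone.
Mind the look-alikes: they are no part of the job. Several things have the shape of the bottle; the one meant has the colours described above. Several things have the shape of the cover; the one meant has the colours described above.

How it is judged:
By the outcome, as a careful person would: the job done as asked, in the order asked, and still so for the second after the job is handed in, with the robot touching nothing.
It also fails if it takes over 72 s, if anything falls off the work surface, if the arm or the gripper's body presses on something with over 40 N, if the wrist force passes 120 N, or if a joint passes its speed limit or range.

### The arm

A 6-joint arm with a two-finger parallel gripper is mounted at the origin on the work surface. World frame = base frame: x ahead of the robot, y to its left, z up, the work surface at z = 0. Lengths are in m, angles in rad, forces in N, time in s.
With the tool pointing down it reaches from about 0.35 to 0.875 m from the base axis. Payload 15.5 kg.
Tool frame: the origin (TCP) lies at the very end of the fingers, on their centre line; the grasp point (between the pads) lies 19 mm behind it; z points along the fingers, y is the line along which they close (so a half turn about z gives the same grasp; the last joint's range is limited). The gripper opens to 85 mm and grips with 20 to 120 N. Pads are 22 mm wide; open, the fingers measure 114 mm over their backs; the gripper's body (76 mm by 85 mm) begins 54 mm behind the grasp point. The pads swing forward as they close: fully open they stand 13 mm farther back than shut.
Start: joints at [1.228, 0.494, 1.345, -0, 1.302, -0.096], TCP at [0.153, 0.606, 0.231] pointing down, gripper open.
Joint ranges: [-2.91, 2.91], [-0.82, 2.16], [0.22, 2.67], [-1.22, 4.37], [0.12, 2.79], [-3.08, 3.08]. Speed limits (rad/s): [1.89, 1.89, 2.57, 3.01, 3.01, 3.01].

### API

Orientations are given as a 3x3 rotation matrix whose columns are the frame's x, y, z axes.
In Python, from station import state, capture, camera_params, job_done, trace gives the robot as it stands.
- The arm moves only by the tool apply_moves, never from a script. Its argument "increments" is a list of rows, each an object with "xyz": the shift along the tool's x, y, z in units of 30 mm (1.0 is 30 mm), a list of three; "delta_rot": the turn, a rotation vector about the tool's x, y, z in degrees, a list of three; "grip": the finger opening in mm, from 0 to 85.4. In form: [{"xyz": [dx, dy, dz], "delta_rot": [wx, wy, wz], "grip": grip}, ...]. A call has exactly 10 rows; each row is the pose to reach, as a shift and turn from the pose commanded when the call began, along the tool's axes at that moment; what a row does not reach only later rows make up. A row lasts 1/8 s, in which the tool goes at most 62.5 mm and 10.7 degrees, less where a joint would pass 70% of its speed; a pose out of reach is approached as far as the arm can. A call with a gripper value outside its range is refused whole. The fingers move at their own pace and stop on an object; "force" is the grip in N (left out, the last holds). Time passes only in rows, so rows that repeat a pose let the fingers close, or fill a call up. It gives the time, the measured TCP pose, the force, the opening and the grip force at its end, in the units of the state.
- state(): the state, without advancing time (a new reading comes with each control period).
- capture(name): name is "side" or "top" or "wrist"; returns (picture, depth): 480x640x3 uint8, red, green, blue; 480x640 float32, m along the optical axis (not along the pixel's ray), 0 where there is no reading.
- camera_params(name): a dict with "K" (3x3 intrinsics, pixels), "dist_coeffs" ([k1, k2, p1, p2, k3] as OpenCV has them; the pictures are not rectified), "view" (4x4, takes a point from world to camera coordinates). Camera axes: x right, y up, looking along -z (the intrinsics and any distortion apply to the point x, -y, -z); pixel columns grow to the right and rows downward; lengths in m; the calibration is good to about 2 mm. A picture is of the moment at which its call begins: read the wrist's pose just before it. camera_params takes no time and is no camera call; for the wrist camera it gives the pose at the moment of the call.
- job_done(): hands the job in; it is judged then, once.
Trained networks look in the newest picture that a camera, given by its name, has taken for a name from the list of things; names that differ only in an ending like _2 or _b are one class to them, and where a whole thing is asked for, a point or a joint stands for the part that bears it (a point fixed in the world has none). Each returns a list of dicts, best first, with "p" (0 to 1); they miss things now and then, are a little off and sometimes report something else, mostly with a low value. They report only what shows in the picture. A call takes as long as a camera call. They do not tell look-alikes from the thing itself.
- trace(thing, camera): "pixels" (480x640 bool, what is visible of it) and "point" ([row, column] in pixels, amid what is visible of it).
The state is a dict: "t": time; "joint_positions": joint angles; "joint_vel": joint speeds; "joint_torque": joint torques, N m; "ee_pos": TCP position; "eef_rot": TCP orientation; "contact_force": force on the tool from outside, world axes, zero at the start; "moment": the same for the moment, N m; "grip_width": opening from 0.0 (shut) to 1.0 (fully open); "gripper_force": force on a finger pad.
Only numpy, scipy, OpenCV 4.12 (cv2) and the standard library are available. Lean on these libraries where they do the work, as an engineer would, in place of code of your own. Each camera call takes 0.05 s, during which the arm holds its last target. There are 200 camera calls.

## Working session

There is one attempt and no reset: what is moved stays moved. The work goes in short steps, Python scripts to look and compute and a tool call to move; the robot and the scene stay as the last step left them, time stands still between calls to the robot, and variables do not carry over. Pictures are saved under pics/ and viewed, at most 10 in all, crops included, and the job is handed in when it is done.

Besides the shell and the picture viewer there is one more tool, called after "Request:" as name([rows], argument=value, ...), one row to a line, values as JSON. apply_moves: Moves the arm, as the interface text tells. Its arguments: {"type":"object","properties":{"increments":{"type":"array","items":{"type":"object","properties":{"xyz":{"type":"array","items":{"type":"number"}},"delta_rot":{"type":"array","items":{"type":"number"}},"grip":{"type":"number"}}}},"force":{"type":"number"}},"required":["increments"]}

```bash
ls; mkdir -p pics; cat > h.py <<'E'
import numpy as np, cv2
from station import state,capture,camera_params,trace,job_done
np.set_printoptions(precision=4,suppress=True)
def cloud(cam,depth,P=None):
    P=P or camera_params(cam); K=np.array(P["K"]); d=np.array(P["dist_coeffs"]); V=np.array(P["view"])
    r,c=np.mgrid[0:480,0:640]
    u=cv2.undistortPoints(np.stack([c,r],-1).reshape(-1,1,2).astype(np.float64),K,d).reshape(480,640,2)
    X=np.stack([u[...,0]*depth,-u[...,1]*depth,-depth],-1)
    W=(X-V[:3,3])@V[:3,:3]
    W[depth<=0]=np.nan
    return W
E
python3 - <<'E'
from h import *
import pickle
s=state();print(s["t"],s["ee_pos"],s["eef_rot"])
D={}
for c in ["top","side"]:
    im,d=capture(c);W=cloud(c,d);D[c]=(im,d,W)
    cv2.imwrite(f"pics/{c}0.png",im[...,::-1])
    P=camera_params(c);V=np.array(P["view"]);print(c,"cam",-V[:3,:3].T@V[:3,3])
    for n in ["cover","bottle","stand","warmer","dish_free","pacifier","jar","lotion","rattle"]:
        for t in trace(n,c)[:4]:
            m=t["pixels"];w=W[m];w=w[~np.isnan(w[:,0])]
            if len(w)<5: continue
            print(c,n,round(t["p"],2),t["point"],m.sum(),np.median(w,0),np.percentile(w,2,0),np.percentile(w,98,0),im[m].mean(0).round())
pickle.dump(D,open("d0.pkl","wb"))
E
```

```text
pics
0.0 [0.1526 0.6057 0.2307] [[-0.9697  0.2444 -0.0004]
 [ 0.2444  0.9697 -0.0011]
 [ 0.0001 -0.0012 -1.    ]]
top cam [ 0.3624 -0.0855  0.8684]
top cover 0.82 [286.1, 491.2] 1188 [ 0.4574 -0.4028  0.0486] [ 0.4257 -0.4344  0.001 ] [ 0.4922 -0.3781  0.0555] [117. 104.  50.]
top bottle 0.74 [317.9, 408.6] 2519 [ 0.3922 -0.2533  0.0056] [ 0.3445 -0.3002  0.0021] [ 0.4416 -0.205   0.0138] [128. 128. 123.]
top bottle 0.69 [189.0, 398.7] 265 [ 0.6205 -0.2204  0.108 ] [ 0.5987 -0.2467  0.0686] [ 0.6407 -0.1954  0.1396] [86. 93. 92.]
top bottle 0.69 [211.6, 395.8] 1158 [ 0.5554 -0.2038  0.1784] [ 0.5285 -0.2294  0.1391] [ 0.6005 -0.1798  0.1925] [36. 51. 84.]
top bottle 0.56 [207.3, 483.5] 2055 [ 0.6118 -0.3968  0.0474] [ 0.5508 -0.4261  0.002 ] [ 0.6944 -0.3742  0.0551] [45. 90. 86.]
top stand 0.66 [200.7, 380.2] 1926 [ 0.607  -0.2069  0.0126] [ 0.5356 -0.278   0.0079] [ 0.6864 -0.1677  0.1056] [91. 80. 66.]
top warmer 0.82 [198.8, 186.8] 3045 [0.6005 0.1839 0.0564] [0.5482 0.1324 0.001 ] [0.6486 0.2298 0.0718] [110. 109. 105.]
top warmer 0.68 [317.9, 410.7] 2539 [ 0.3925 -0.2534  0.005
[... 2171 characters left out ...]
04 0.2016 0.0085] [0.373  0.1849 0.003 ] [0.4136 0.2435 0.0324] [120.  41.  37.]
side jar 0.94 [229.4, 359.8] 564 [ 0.6334 -0.0184  0.0594] [ 0.6149 -0.0402  0.005 ] [0.6739 0.0124 0.0628] [119. 129. 117.]
side jar 0.59 [267.3, 269.3] 838 [ 0.431  -0.0007  0.0173] [ 0.3973 -0.0753  0.0001] [0.4567 0.0476 0.0224] [96. 75. 54.]
side lotion 0.9 [220.6, 314.9] 1933 [0.5317 0.0037 0.0991] [ 0.5113 -0.0062  0.0038] [0.5632 0.0314 0.1882] [133.  71.  25.]
side rattle 0.96 [265.7, 270.7] 780 [0.4306 0.002  0.0174] [ 0.3982 -0.0753  0.0016] [0.4546 0.0458 0.0224] [95. 74. 52.]
side rattle 0.63 [220.1, 313.9] 1931 [0.5317 0.0037 0.0988] [ 0.5112 -0.0062  0.0043] [0.5636 0.0306 0.1882] [133.  71.  25.]
```

View pics/top0.png

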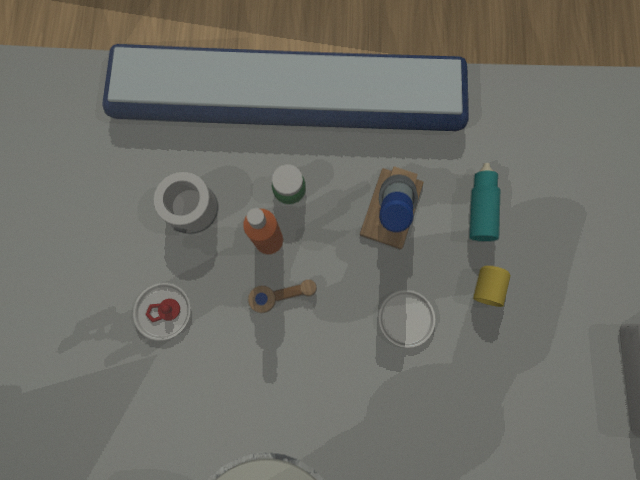

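View pics/side0.png

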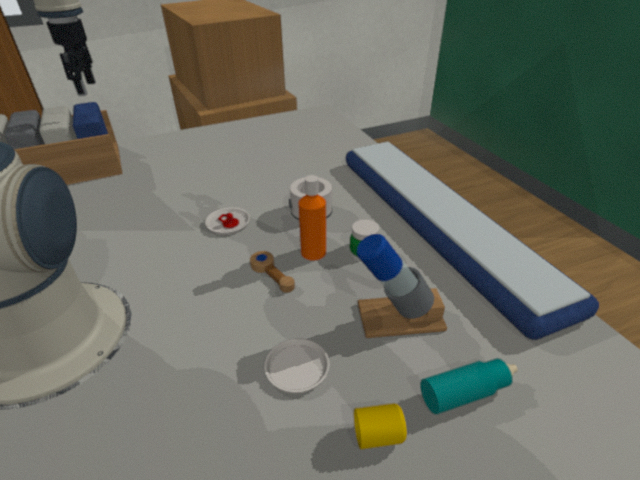

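The top view shows the blue cover at (397,212) on the bottle leaning towards the robot. The empty dish is at (407,320), the warmer at (186,203) and the pacifier dish at (162,312). The teal bottle and the yellow cup are decoys. The side view agrees, with the cover at (380,257). Next I fit the axes.

```bash
cat > fit.py <<'E'
from h import *
from scipy.optimize import least_squares
def cyl(pts,r,x0,free_r=False):
    # axis point at p (2 params, plane z=p z0), dir (ax,ay,1)
    z0=pts[:,2].mean()
    def f(q):
        a=np.array([q[2],q[3],1]);a/=np.linalg.norm(a)
        v=pts-np.array([q[0],q[1],z0]);v=v-np.outer(v@a,a)
        return np.linalg.norm(v,axis=1)-(r+(q[4] if free_r else 0))
    s=least_squares(f,list(x0)+([0.] if free_r else []),loss="soft_l1",f_scale=0.001)
    q=s.x;a=np.array([q[2],q[3],1]);a/=np.linalg.norm(a)
    return np.array([q[0],q[1],z0]),a,np.median(abs(s.fun)),q[4:]
E
python3 - <<'E'
from fit import *
import pickle
D=pickle.load(open("d0.pkl","rb"))
allp=[]
for c in ["top","side"]:
    im,d,W=D[c];hsv=cv2.cvtColor(im,cv2.COLOR_RGB2HSV)
    box=(W[...,0]>.5)&(W[...,0]<.62)&(W[...,1]>-.26)&(W[...,1]<-.15)&(W[...,2]>.11)
    m=box&(hsv[...,0]>100)&(hsv[...,0]<130)&(hsv[...,1]>130)
    m=cv2.erode(m.astype(np.uint8),np.ones((5,5)))>0
    p=W[m]
    # side wall only: drop cap
    a=np.array([-.45,-.1,.87])
    h=p@a; print(c,len(p),"ext",np.percentile(h,[1,99]))
    p=p[h<np.percentile(h,99)-.014]; allp.append(p)
    o,a,e,_=cyl(p,.0275,[p[:,0].mean()+.0,p[:,1].mean(),-.5,-.1]);print("  cover",o,a,np.degrees(np.arccos(a[2])),np.degrees(np.arctan2(a[1],a[0])),e)
n=min(map(len,allp));p=np.vstack(allp)
o,a,e,_=cyl(p,.0275,[p[:,0].mean(),p[:,1].mean(),-.5,-.1]);print("both",o,a,np.degrees(np.arccos(a[2])),np.degrees(np.arctan2(a[1],a[0])),e)
for c in ["top","side"]:
    im,d,W=D[c]
    q=W.reshape(-1,3)
    near=np.linalg.norm(np.cross(q-o,a),axis=1)<.03
    s=((q-o)@a)[near]; print(c,"along-axis max",np.nanpercentile(s[s>0],[90,97,99]))
    for name,ctr,zlo,zhi,R in [("dish",(.392,-.252),.009,.02,.08),("warmer",(.60,.183),.066,.08,.08),("usedd",(.39,.205),.009,.0135,.062)]:
        r=np.hypot(q[:,0]-ctr[0],q[:,1]-ctr[1]);k=(r<R)&(q[:,2]>zlo)&(q[:,2]<zhi)
        pp=q[k]; 
        (cx,cy),rr=cv2.minEnclosingCircle(pp[:,:2].astype(np.float32)); 
        f=lambda v:np.hypot(pp[:,0]-v[0],pp[:,1]-v[1])-v[2]
        s2=least_squares(f,[cx,cy,.05],loss="soft_l1",f_scale=.002).x
        print(c,name,len(pp),(cx,cy,rr),s2,np.median(pp[:,2]))
    # stand base top
    k=(q[:,2]>.008)&(q[:,2]<.016)&(abs(q[:,0]-.61)<.11)&(abs(q[:,1]+.22)<.08)
    rect=cv2.minAreaRect(q[k][:,:2].astype(np.float32));print(c,"base",rect,k.sum())
E
```

```text
top 678 ext [-0.1006 -0.0631]
  cover [ 0.5513 -0.2049  0.1743] [-0.531   0.0931  0.8423] 32.6210471605281 170.051130409583 0.0002660506337291181
side 971 ext [-0.1174 -0.0648]
  cover [ 0.5643 -0.2064  0.153 ] [-0.5221  0.1653  0.8367] 33.203973220794744 162.4314009884375 0.0006515619569361364
both [ 0.5627 -0.206   0.1558] [-0.5248  0.1577  0.8365] 33.22915382264026 163.27905417411228 0.0006117696823548999
top along-axis max [0.0306 0.0313 0.0319]
top dish 496 (0.3930148482322693, -0.2516708970069885, 0.054374001920223236) [ 0.3931 -0.2513  0.0511] 0.01145188352377757
top warmer 1333 (0.600780725479126, 0.1834034025669098, 0.052007198333740234) [0.6002 0.1828 0.0433] 0.06946321616680773
top usedd 665 (0.39125245809555054, 0.21686311066150665, 0.05404406785964966) [0.376  0.2096 0.0373] 0.010810539323515774
top base ((0.6129327416419983, -0.22317266464233398), (0.0896642878651619, 0.1524825394153595), 73.02616119384766) 1295
side along-axis max [0.0283 0.0289 0.0292]
side dish 484 (0.39385899901390076, -0.25123077630996704, 0.05552813783288002) [ 0.3937 -0.2515  0.0521] 0.010615506659723235
side warmer 294 (0.6004188060760498, 0.18302792310714722, 0.053126294165849686) [0.6008 0.182  0.0438] 0.0679601958514657
side usedd 142 (0.39124783873558044, 0.21565325558185577, 0.0557006374001503) [0.3919 0.2157 0.0503] 0.010124135867298392
side base ((0.6132004261016846, -0.22336705029010773), (0.09089811891317368, 0.14924044907093048), 71.87676239013672) 1816
```

```bash
cat >> h.py <<'E'
from scipy.spatial.transform import Rotation as Rn
def RA(z,y):
    z=np.array(z,float);z/=np.linalg.norm(z);y=np.array(y,float);y=y-(y@z)*z;y/=np.linalg.norm(y)
    return np.column_stack([np.cross(y,z),y,z])
def rel(p,R,s=None):
    s=s or state();R0=np.array(s["eef_rot"])
    print("t",round(s["t"],2),"at",s["ee_pos"],"xyz",R0.T@(np.array(p)-s["ee_pos"])/.03,"rot",Rn.from_matrix(R0.T@R).as_rotvec(degrees=True))
E
python3 - <<'E'
from h import *
o=np.array([.5627,-.206,.1558]);a=np.array([-.5248,.1577,.8365])
R=RA(-a,[.288,.958,0]);rel(o+.11*a,R)
E
```

```text
t 1.0 at [0.1527 0.6061 0.2313] xyz [-17.8593 -22.8189  -0.5514] rot [  0.7465 -33.2248   2.5181]
```

Request:
apply_moves([
  {"xyz": [-5,-12,-2],"delta_rot": [0,0,0],"grip": 85},
  {"xyz": [-5,-12,-2],"delta_rot": [0,0,0],"grip": 85},
  {"xyz": [-5,-12,-2],"delta_rot": [0,0,0],"grip": 85},
  {"xyz": [-5,-12,-2],"delta_rot": [0,0,0],"grip": 85},
  {"xyz": [-5,-12,-2],"delta_rot": [0,0,0],"grip": 85},
  {"xyz": [-5,-12,-2],"delta_rot": [0,0,0],"grip": 85},
  {"xyz": [-12,-20,-2],"delta_rot": [0,0,0],"grip": 85},
  {"xyz": [-12,-20,-2],"delta_rot": [0,0,0],"grip": 85},
  {"xyz": [-12,-20,-2],"delta_rot": [0,0,0],"grip": 85},
  {"xyz": [-12,-20,-2],"delta_rot": [0,0,0],"grip": 85},
], force=30)

```text
t: 2.25
ee_pos: [0.2979, 0.06, 0.2905]
eef_rot: [[-0.97, 0.244, 0.001], [0.244, 0.97, 0.0], [-0.001, 0.0, -1.0]]
contact_force: [0.9, 1.3, -0.2]
grip_width: 1.002
gripper_force: 0.0
```

```bash
python3 - <<'E'
from h import *
o=np.array([.5627,-.206,.1558]);a=np.array([-.5248,.1577,.8365])
R=RA(-a,[.288,.958,0]);rel(o+.11*a,R)
print(state()["joint_positions"])
E
```

```text
t 2.25 at [0.2979 0.06   0.2905] xyz [-8.7154 -6.3525  1.4301] rot [  0.7773 -33.1519   2.5168]
[ 0.0011 -0.058   1.93    0.0001  1.2683 -1.323 ]
```

Request:
apply_moves([
  {"xyz": [-8.7,-6.3,1.4],"delta_rot": [0.8,-33.2,2.5],"grip": 85},
  {"xyz": [-8.7,-6.3,1.4],"delta_rot": [0.8,-33.2,2.5],"grip": 85},
  {"xyz": [-8.7,-6.3,1.4],"delta_rot": [0.8,-33.2,2.5],"grip": 85},
  {"xyz": [-8.7,-6.3,1.4],"delta_rot": [0.8,-33.2,2.5],"grip": 85},
  {"xyz": [-8.7,-6.3,1.4],"delta_rot": [0.8,-33.2,2.5],"grip": 85},
  {"xyz": [-8.7,-6.3,1.4],"delta_rot": [0.8,-33.2,2.5],"grip": 85},
  {"xyz": [-8.7,-6.3,1.4],"delta_rot": [0.8,-33.2,2.5],"grip": 85},
  {"xyz": [-8.7,-6.3,1.4],"delta_rot": [0.8,-33.2,2.5],"grip": 85},
  {"xyz": [-8.7,-6.3,1.4],"delta_rot": [0.8,-33.2,2.5],"grip": 85},
  {"xyz": [-8.7,-6.3,1.4],"delta_rot": [0.8,-33.2,2.5],"grip": 85},
])

```text
t: 3.5
ee_pos: [0.5041, -0.1849, 0.2484]
eef_rot: [[-0.801, 0.287, 0.525], [0.24, 0.958, -0.158], [-0.548, -0.001, -0.836]]
contact_force: [0.3, -0.3, 0.3]
grip_width: 0.996
gripper_force: 0.0
```

```bash
python3 - <<'E'
from fit import *
o=np.array([.5627,-.206,.1558]);a=np.array([-.5248,.1577,.8365])
R=RA(-a,[.288,.958,0]);s=state();rel(o+.11*a,R,s);print(s["joint_positions"])
P=camera_params("wrist");im,d=capture("wrist");W=cloud("wrist",d,P)
cv2.imwrite("pics/w1.png",im[...,::-1])
V=np.array(P["view"]);print("cam",-V[:3,:3].T@V[:3,3])
hsv=cv2.cvtColor(im,cv2.COLOR_RGB2HSV)
m=(hsv[...,0]>100)&(hsv[...,0]<130)&(hsv[...,1]>130)&(np.linalg.norm(W-o,axis=2)<.08)
m=cv2.erode(m.astype(np.uint8),np.ones((7,7)))>0
p=W[m];h=(p-o)@a;print(len(p),np.percentile(h,[1,50,99]))
top=p[h>np.percentile(h,99)-.003]
print("top centre", cv2.minEnclosingCircle((( top-o)@R[:,:2]).astype(np.float32)))
c=top.mean(0);u,sv,vt=np.linalg.svd(top-c);print("top normal",vt[2],"sd",sv)
w=p[h<np.percentile(h,99)-.012]
if len(w)>50:
    print(cyl(w,.0275,[o[0],o[1],-.5,.15]))
E
```

```text
t 3.5 at [ 0.5041 -0.1849  0.2484] xyz [-0.0415 -0.1103  0.0515] rot [-0.0299  0.0039  0.0684]
[-0.5514  0.1685  2.0091  0.3491  0.4221 -2.111 ]
cam [ 0.3788 -0.1463  0.3322]
4289 [-0.0031  0.0287  0.0304]
top centre ((0.00040045971400104463, 0.0007202731212601066), 0.024223841726779938)
top normal [-0.5295  0.1642  0.8323] sd [0.7111 0.6918 0.0381]
(array([ 0.5707, -0.2076,  0.1463]), array([-0.5331,  0.1552,  0.8317]), np.float64(0.00010442630970401712), array([], dtype=float64))
```

View pics/w1.png

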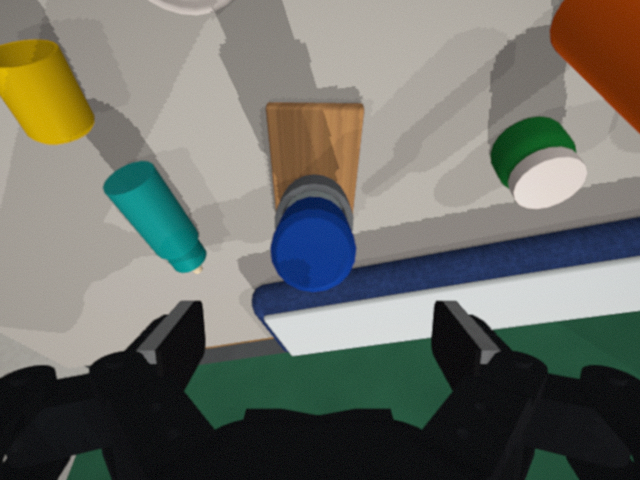

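The wrist view shows the cover at (313,247), midway between the fingers at columns 205 and 433, with no neighbour near the fingers. Next I descend along the axis.

```bash
python3 - <<'E'
from h import *
o=np.array([.5636,-.206,.1558]);a=np.array([-.529,.157,.834]);a/=np.linalg.norm(a)
R=RA(-a,[.288,.958,0]);rel(o+.05*a,R);rel(o-.019*a,R)
E
```

```text
t 3.55 at [ 0.5042 -0.185   0.2484] xyz [-0.0552 -0.1014  2.0648] rot [-0.1382 -0.259   0.0638]
t 3.55 at [ 0.5042 -0.185   0.2484] xyz [-0.0656 -0.0958  4.3647] rot [-0.1382 -0.259   0.0638]
```

Request:
apply_moves([
  {"xyz": [-0.05,-0.1,0.5],"delta_rot": [-0.1,-0.3,0],"grip": 85},
  {"xyz": [-0.05,-0.1,1.1],"delta_rot": [-0.1,-0.3,0],"grip": 85},
  {"xyz": [-0.05,-0.1,1.7],"delta_rot": [-0.1,-0.3,0],"grip": 85},
  {"xyz": [-0.06,-0.1,2.3],"delta_rot": [-0.1,-0.3,0],"grip": 85},
  {"xyz": [-0.06,-0.1,2.9],"delta_rot": [-0.1,-0.3,0],"grip": 85},
  {"xyz": [-0.06,-0.1,3.4],"delta_rot": [-0.1,-0.3,0],"grip": 85},
  {"xyz": [-0.06,-0.1,3.9],"delta_rot": [-0.1,-0.3,0],"grip": 85},
  {"xyz": [-0.06,-0.1,4.2],"delta_rot": [-0.1,-0.3,0],"grip": 85},
  {"xyz": [-0.06,-0.1,4.35],"delta_rot": [-0.1,-0.3,0],"grip": 85},
  {"xyz": [-0.06,-0.1,4.35],"delta_rot": [-0.1,-0.3,0],"grip": 85},
])

```text
t: 4.8
ee_pos: [0.5733, -0.2093, 0.1399]
eef_rot: [[-0.799, 0.287, 0.529], [0.239, 0.958, -0.158], [-0.552, 0.001, -0.834]]
contact_force: [-0.1, -0.1, -0.1]
grip_width: 0.994
gripper_force: 0.0
```

```bash
python3 - <<'E'
from h import *
o=np.array([.5636,-.206,.1558]);a=np.array([-.529,.157,.834]);a/=np.linalg.norm(a)
R=RA(-a,[.288,.958,0]);rel(o-.019*a,R);s=state();print(s["joint_positions"],s["contact_force"])
E
```

```text
t 4.8 at [ 0.5733 -0.2093  0.1399] xyz [-0.0074  0.015   0.0028] rot [-0.0434  0.01    0.0354]
[-0.5167  0.4631  1.9853  0.806   0.1729 -2.5583] [-0.14   -0.131  -0.0749]
```

Request:
apply_moves([
  {"xyz": [0,0,0],"delta_rot": [0,0,0],"grip": 62},
  {"xyz": [0,0,0],"delta_rot": [0,0,0],"grip": 56},
  {"xyz": [0,0,0],"delta_rot": [0,0,0],"grip": 50},
  {"xyz": [0,0,0],"delta_rot": [0,0,0],"grip": 45},
  {"xyz": [0,0,0],"delta_rot": [0,0,0],"grip": 45},
  {"xyz": [0,0,0],"delta_rot": [0,0,0],"grip": 45},
  {"xyz": [0,0,0],"delta_rot": [0,0,0],"grip": 45},
  {"xyz": [0,0,0],"delta_rot": [0,0,0],"grip": 45},
  {"xyz": [0,0,0],"delta_rot": [0,0,0],"grip": 45},
  {"xyz": [0,0,0],"delta_rot": [0,0,0],"grip": 45},
], force=30)

```text
t: 6.05
ee_pos: [0.5733, -0.2096, 0.1403]
eef_rot: [[-0.798, 0.287, 0.529], [0.239, 0.958, -0.158], [-0.553, 0.0, -0.833]]
contact_force: [-3.6, 0.8, 7.2]
grip_width: 0.649
gripper_force: 30.6
```

```bash
python3 - <<'E'
from h import *
s=state();print(s["ee_pos"],s["joint_positions"],s["contact_force"],s["moment"],s["grip_width"]*85.4,s["gripper_force"])
im,d=capture("side");W=cloud("side",d)
cv2.imwrite("pics/s1.png",cv2.resize(im[150:400,260:560,::-1],(720,600)))
E
```

```text
[ 0.5733 -0.2096  0.1403] [-0.517   0.4625  1.9853  0.8062  0.1727 -2.5586] [-3.5889  0.8242  7.1688] [-0.1358  0.2867 -0.0929] 55.43597821308999 30.645689517259598
```

View pics/s1.png

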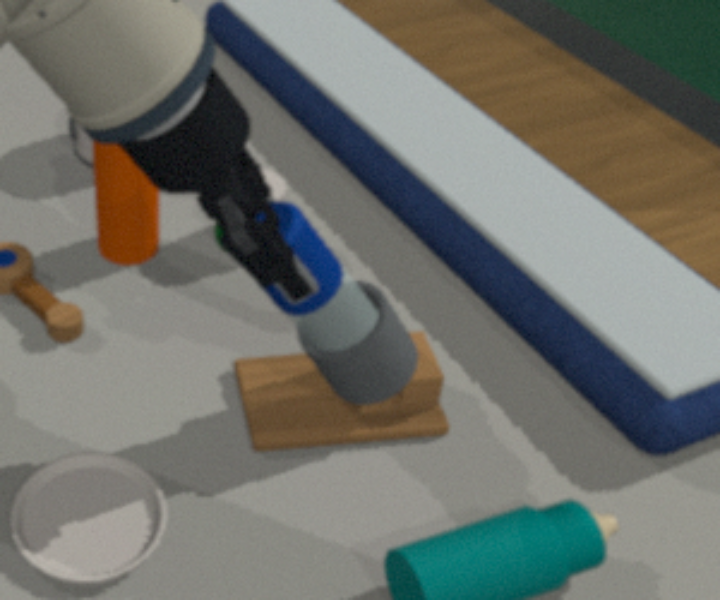

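The fingers hold the blue cover well up its side, and the bottle still sits in the tube. Next I draw the cover along the axis.

Request:
apply_moves([
  {"xyz": [0,0,-0.15],"delta_rot": [0,0,0],"grip": 45},
  {"xyz": [0,0,-0.4],"delta_rot": [0,0,0],"grip": 45},
  {"xyz": [0,0,-0.7],"delta_rot": [0,0,0],"grip": 45},
  {"xyz": [0,0,-1.0],"delta_rot": [0,0,0],"grip": 45},
  {"xyz": [0,0,-1.3],"delta_rot": [0,0,0],"grip": 45},
  {"xyz": [0,0,-1.6],"delta_rot": [0,0,0],"grip": 45},
  {"xyz": [0,0,-1.9],"delta_rot": [0,0,0],"grip": 45},
  {"xyz": [0,0,-2.2],"delta_rot": [0,0,0],"grip": 45},
  {"xyz": [0,0,-2.5],"delta_rot": [0,0,0],"grip": 45},
  {"xyz": [0,0,-2.8],"delta_rot": [0,0,0],"grip": 45},
])

```text
t: 7.35
ee_pos: [0.5285, -0.1961, 0.2105]
eef_rot: [[-0.799, 0.287, 0.529], [0.24, 0.958, -0.158], [-0.552, 0.001, -0.834]]
contact_force: [-0.1, -0.2, -0.0]
grip_width: 0.647
gripper_force: 31.8
```

```bash
python3 - <<'E'
from fit import *
s=state();print(s["joint_positions"],s["contact_force"],s["grip_width"]*85.4)
R0=np.array(s["eef_rot"]);p0=s["ee_pos"]
im,d=capture("side");W=cloud("side",d)
cv2.imwrite("pics/s2.png",cv2.resize(im[150:400,260:560,::-1],(720,600)))
# expected cover rim in tool: rim is tcp + z*d ; before: rim=o-.036a, tcp=o-.019a(+.0005)
hsv=cv2.cvtColor(im,cv2.COLOR_RGB2HSV)
m=(hsv[...,0]>100)&(hsv[...,0]<130)&(hsv[...,1]>130)&(np.linalg.norm(W-p0,axis=2)<.08)
h=(W[m]-p0)@R0[:,2];print("cover along tool z",np.percentile(h,[2,98]),m.sum())
# place: tool down, keep y; waypoint above dish
R=RA([0,0,-1],R0[:,1]);c=np.array([.3935,-.2515,0])
rel(c+[0,0,.16],R,s)
E
```

```text
[-0.5449  0.2742  2.0117  0.4621  0.3173 -2.2256] [-0.1482 -0.1805 -0.0097] 55.222624496578945
cover along tool z [-0.0513  0.0161] 764
t 7.35 at [ 0.5285 -0.1961  0.2105] xyz [ 4.081  -3.06   -0.6869] rot [ 0.0301 33.506  -0.009 ]
```

View pics/s2.png

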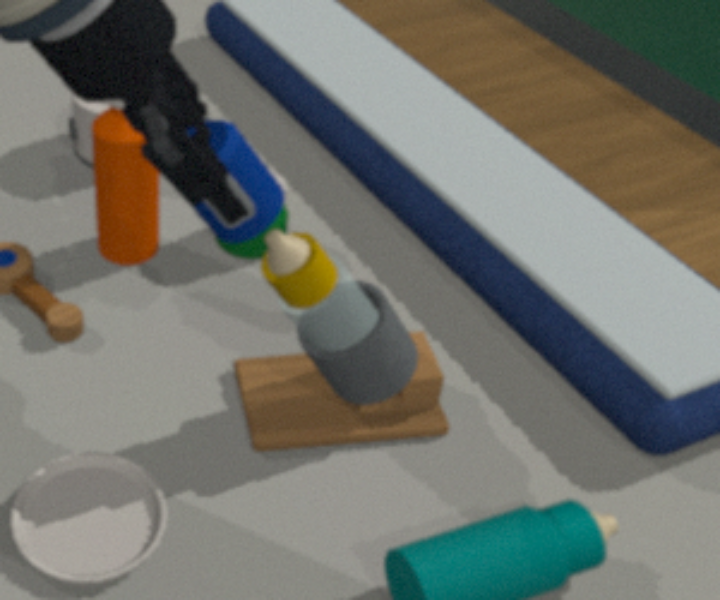

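The cover is clear of the teat and the bottle is still seated. Next I move above the dish, upright.

Request:
apply_moves([
  {"xyz": [0.5,-0.3,-0.8],"delta_rot": [0,0,0],"grip": 45},
  {"xyz": [1.5,-1.0,-1.0],"delta_rot": [0,0,0],"grip": 45},
  {"xyz": [2.5,-2.0,-1.0],"delta_rot": [0,8,0],"grip": 45},
  {"xyz": [3.5,-2.7,-0.9],"delta_rot": [0,16,0],"grip": 45},
  {"xyz": [4.08,-3.06,-0.69],"delta_rot": [0,24,0],"grip": 45},
  {"xyz": [4.08,-3.06,-0.69],"delta_rot": [0,32,0],"grip": 45},
  {"xyz": [4.08,-3.06,-0.69],"delta_rot": [0,33.5,0],"grip": 45},
  {"xyz": [4.08,-3.06,-0.69],"delta_rot": [0,33.5,0],"grip": 45},
  {"xyz": [4.08,-3.06,-0.69],"delta_rot": [0,33.5,0],"grip": 45},
  {"xyz": [4.08,-3.06,-0.69],"delta_rot": [0,33.5,0],"grip": 45},
])

```text
t: 8.65
ee_pos: [0.3933, -0.2513, 0.1597]
eef_rot: [[-0.958, 0.287, 0.001], [0.287, 0.958, 0.001], [-0.001, 0.001, -1.0]]
contact_force: [0.0, -1.2, -0.5]
grip_width: 0.65
gripper_force: 32.0
```

```bash
python3 - <<'E'
from fit import *
s=state();print(s["joint_positions"])
R0=np.array(s["eef_rot"]);p0=s["ee_pos"];R=RA([0,0,-1],R0[:,1])
for cam in ["side","top"]:
    im,d=capture(cam);W=cloud(cam,d)
    hsv=cv2.cvtColor(im,cv2.COLOR_RGB2HSV)
    m=(hsv[...,0]>100)&(hsv[...,0]<130)&(hsv[...,1]>130)&(np.linalg.norm(W-p0,axis=2)<.09)
    m=cv2.erode(m.astype(np.uint8),np.ones((3,3)))>0
    p=W[m];print(cam,m.sum(),"z",np.percentile(p[:,2],[1,99]))
    if cam=="side":
        w=p[p[:,2]<np.percentile(p[:,2],98)-.012];print(cyl(w,.0275,[p0[0],p0[1],0,0]))
        im0=d
rel(np.array([.3935,-.2515,.023]),R,s)
E
```

```text
[-0.6974  0.371   1.8137  0.0014  0.9564 -1.9777]
side 534 z [0.1467 0.2078]
(array([ 0.3935, -0.2509,  0.1682]), array([-0.0009, -0.    ,  1.    ]), np.float64(0.0003825341910201653), array([], dtype=float64))Traceback (most recent call last):
  File "<stdin>", line 9, in <module>
    return _quantile_unchecked(
        a, q, axis, out, overwrite_input, method, keepdims, weights)
    return _ureduce(a,
                    func=_quantile_ureduce_func,
    ...<5 lines>...
                    overwrite_input=overwrite_input,
                    method=method)
    r = func(a, **kwargs)
    result = _quantile(arr,
                       quantiles=q,
    ...<2 lines>...
                       out=out,
                       weights=wgt)
    slices_having_nans = np.isnan(arr[-1, ...])
                                  ~~~^^^^^^^^^
IndexError: index -1 is out of bounds for axis 0 with size 0
```

Request:
apply_moves([
  {"xyz": [0,0,0.8],"delta_rot": [0,0,0],"grip": 45},
  {"xyz": [0,0,1.7],"delta_rot": [0,0,0],"grip": 45},
  {"xyz": [0,0,2.6],"delta_rot": [0,0,0],"grip": 45},
  {"xyz": [0,0,3.4],"delta_rot": [0,0,0],"grip": 45},
  {"xyz": [0,0,3.9],"delta_rot": [0,0,0],"grip": 45},
  {"xyz": [0,0,4.2],"delta_rot": [0,0,0],"grip": 45},
  {"xyz": [0,0,4.35],"delta_rot": [0,0,0],"grip": 45},
  {"xyz": [0,0,4.45],"delta_rot": [0,0,0],"grip": 45},
  {"xyz": [0,0,4.5],"delta_rot": [0,0,0],"grip": 45},
  {"xyz": [0,0,4.5],"delta_rot": [0,0,0],"grip": 45},
])

```text
t: 10.0
ee_pos: [0.394, -0.2516, 0.0248]
eef_rot: [[-0.958, 0.287, 0.001], [0.287, 0.958, 0.0], [-0.0, 0.0, -1.0]]
contact_force: [-0.4, -0.4, -0.1]
grip_width: 0.65
gripper_force: 32.0
```

Request:
apply_moves([
  {"xyz": [0,0,0.03],"delta_rot": [0,0,0],"grip": 45},
  {"xyz": [0,0,0.05],"delta_rot": [0,0,0],"grip": 45},
  {"xyz": [0,0,0.07],"delta_rot": [0,0,0],"grip": 45},
  {"xyz": [0,0,0.07],"delta_rot": [0,0,0],"grip": 45},
  {"xyz": [0,0,0.07],"delta_rot": [0,0,0],"grip": 45},
  {"xyz": [0,0,0.07],"delta_rot": [0,0,0],"grip": 45},
  {"xyz": [0,0,0.07],"delta_rot": [0,0,0],"grip": 45},
  {"xyz": [0,0,0.07],"delta_rot": [0,0,0],"grip": 45},
  {"xyz": [0,0,0.07],"delta_rot": [0,0,0],"grip": 45},
  {"xyz": [0,0,0.07],"delta_rot": [0,0,0],"grip": 45},
])

```text
t: 11.25
ee_pos: [0.3938, -0.2515, 0.0227]
eef_rot: [[-0.958, 0.287, 0.0], [0.287, 0.958, 0.0], [-0.0, 0.0, -1.0]]
contact_force: [-0.4, 0.5, 4.8]
grip_width: 0.648
gripper_force: 32.5
```

Request:
apply_moves([
  {"xyz": [0,0,0],"delta_rot": [0,0,0],"grip": 58},
  {"xyz": [0,0,0],"delta_rot": [0,0,0],"grip": 62},
  {"xyz": [0,0,0],"delta_rot": [0,0,0],"grip": 68},
  {"xyz": [0,0,0],"delta_rot": [0,0,0],"grip": 75},
  {"xyz": [0,0,0],"delta_rot": [0,0,0],"grip": 80},
  {"xyz": [0,0,0],"delta_rot": [0,0,0],"grip": 80},
  {"xyz": [0,0,-0.4],"delta_rot": [0,0,0],"grip": 80},
  {"xyz": [0,0,-1.2],"delta_rot": [0,0,0],"grip": 80},
  {"xyz": [0,0,-2.4],"delta_rot": [0,0,0],"grip": 80},
  {"xyz": [0,0,-4.2],"delta_rot": [0,0,0],"grip": 80},
])

```text
t: 12.5
ee_pos: [0.3932, -0.251, 0.1498]
eef_rot: [[-0.958, 0.287, -0.001], [0.287, 0.958, 0.002], [0.002, 0.001, -1.0]]
contact_force: [-0.1, -0.3, -0.1]
grip_width: 0.935
gripper_force: 0.0
```

```bash
python3 - <<'E'
from fit import *
s=state();print(s["t"],s["grip_width"]*85.4)
im,d=capture("side");W=cloud("side",d);hsv=cv2.cvtColor(im,cv2.COLOR_RGB2HSV)
cv2.imwrite("pics/s3.png",im[150:450,200:600,::-1])
m=(hsv[...,0]>100)&(hsv[...,0]<130)&(hsv[...,1]>130)&(np.linalg.norm(W-[.3935,-.2515,.04],axis=2)<.07)
m=cv2.erode(m.astype(np.uint8),np.ones((3,3)))>0
p=W[m];print("cover z",np.percentile(p[:,2],[1,99]));w=p[p[:,2]<.055];print(cyl(w,.0275,[.3935,-.2515,0,0]))
# bottle ring (yellow) + glass
ring=[]
for cam in ["side","top"]:
    if cam=="top": im,d=capture("top");W=cloud("top",d);hsv=cv2.cvtColor(im,cv2.COLOR_RGB2HSV)
    m=(hsv[...,0]>18)&(hsv[...,0]<35)&(hsv[...,1]>170)&(np.linalg.norm(W-[.5836,-.2120,.125],axis=2)<.06)&(W[...,2]>.1)
    m=cv2.erode(m.astype(np.uint8),np.ones((3,3)))>0
    w=W[m];print(cam,len(w))
    if len(w)>30:
        r=cyl(w,.0225,[.572,-.21,-.53,.157]);print(r)
        h=(w-r[0])@r[1];print(np.percentile(h,[2,98]))
E
```

```text
12.5 79.85475298394084
cover z [0.0125 0.0717]
(array([ 0.3941, -0.2512,  0.0342]), array([-0.005,  0.002,  1.   ]), np.float64(0.00046428800765594205), array([], dtype=float64))
side 250
(array([ 0.5717, -0.2086,  0.1436]), array([-0.4874,  0.1705,  0.8564]), np.float64(0.0005612449055809009), array([], dtype=float64))
[-0.0168  0.0094]
top 0
```

View pics/s3.png

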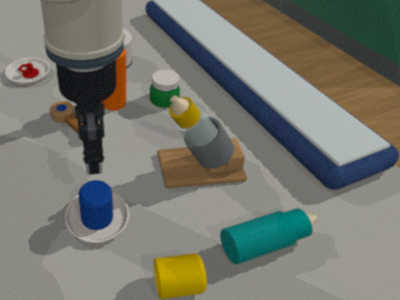

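The cover stands flat in the empty dish. Next is the bottle. I'll hold the tool 12° less tilted than the bottle axis to stay off joint 5's limit.

```bash
cat >> h.py <<'E'
o=np.array([.5636,-.206,.1558]);a=np.array([-.529,.157,.834]);a/=np.linalg.norm(a);B=o-.136*a
hd=np.array([-a[0],-a[1],0]);hd/=np.linalg.norm(hd);L=np.radians(21.5)
zt=hd*np.sin(L)+np.array([0,0,-np.cos(L)]);Rb=RA(zt,[.288,.958,0]);T=B+.123*a+.019*zt
E
python3 - <<'E'
from h import *
print(np.degrees(np.arccos(a[2])),T);rel(T+.1*a,Rb)
E
```

```text
33.490137258468465 [ 0.5772 -0.21    0.1273]
t 12.6 at [ 0.3956 -0.253   0.1536] xyz [-3.5613  3.0977 -1.884 ] rot [ -0.1998 -21.0892   0.0777]
```

Request:
apply_moves([
  {"xyz": [0,0,-1.9],"delta_rot": [0,0,0],"grip": 80},
  {"xyz": [-1.2,1.0,-2.5],"delta_rot": [0,-7,0],"grip": 80},
  {"xyz": [-2.4,2.0,-2.5],"delta_rot": [0,-14,0],"grip": 80},
  {"xyz": [-3.2,2.8,-2.3],"delta_rot": [-0.2,-21.1,0],"grip": 80},
  {"xyz": [-3.56,3.1,-1.9],"delta_rot": [-0.2,-21.1,0],"grip": 80},
  {"xyz": [-3.56,3.1,-1.9],"delta_rot": [-0.2,-21.1,0],"grip": 80},
  {"xyz": [-3.56,3.1,-1.9],"delta_rot": [-0.2,-21.1,0],"grip": 80},
  {"xyz": [-3.56,3.1,-1.9],"delta_rot": [-0.2,-21.1,0],"grip": 80},
  {"xyz": [-3.56,3.1,-1.9],"delta_rot": [-0.2,-21.1,0],"grip": 80},
  {"xyz": [-3.56,3.1,-1.9],"delta_rot": [-0.2,-21.1,0],"grip": 80},
])

```text
t: 13.85
ee_pos: [0.5227, -0.1934, 0.2057]
eef_rot: [[-0.893, 0.287, 0.346], [0.269, 0.958, -0.1], [-0.36, 0.004, -0.933]]
contact_force: [0.9, 1.0, -0.2]
grip_width: 0.932
gripper_force: 0.0
```

```bash
python3 - <<'E'
from fit import *
from h import o,a,B,Rb,T
s=state();print(s["joint_positions"])
P=camera_params("wrist");im,d=capture("wrist");W=cloud("wrist",d,P)
cv2.imwrite("pics/w2.png",im[...,::-1]);hsv=cv2.cvtColor(im,cv2.COLOR_RGB2HSV)
m=(hsv[...,0]>18)&(hsv[...,0]<35)&(hsv[...,1]>170)&(np.linalg.norm(W-(B+.116*a),axis=2)<.06)
m=cv2.erode(m.astype(np.uint8),np.ones((3,3)))>0
p=W[m];q=p-B;h=q@a;print(len(p),"ring h",np.percentile(h,[2,50,98]));r=np.linalg.norm(np.cross(q,a),axis=1)
w=p[(h<np.percentile(h,98)-.004)];print(cyl(w,.0225,[.572,-.21,-.53,.157]))
rel(T,Rb)
E
```

```text
[-0.5115  0.298   1.8502  0.1387  0.6385 -1.8876]
1539 ring h [0.1256 0.131  0.1324]
(array([ 0.5793, -0.2103,  0.1349]), array([-0.5287,  0.1456,  0.8363]), np.float64(9.614931121754676e-05), array([], dtype=float64))
t 13.9 at [ 0.5227 -0.1933  0.2057] xyz [-0.8292 -0.0237  3.1207] rot [ 0.164  -0.3919 -0.006 ]
```

View pics/w2.png

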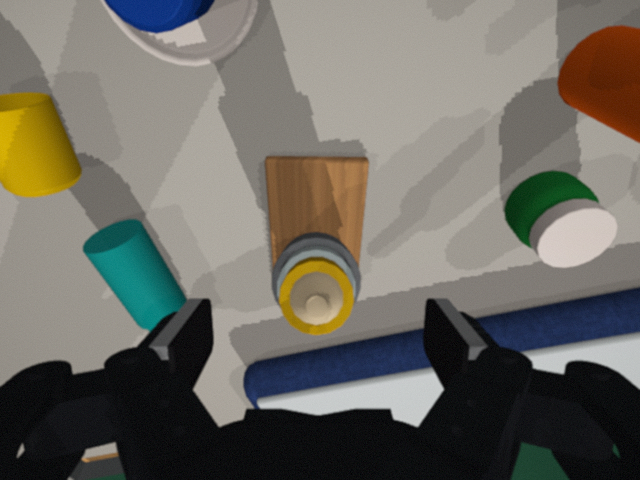

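The wrist view shows the ring at (316,296) centred between the fingers, at the height I predicted. Next I descend.

Request:
apply_moves([
  {"xyz": [-0.1,0,0.4],"delta_rot": [0.2,-0.4,0],"grip": 80},
  {"xyz": [-0.25,0,0.9],"delta_rot": [0.2,-0.4,0],"grip": 80},
  {"xyz": [-0.4,-0.02,1.4],"delta_rot": [0.2,-0.4,0],"grip": 80},
  {"xyz": [-0.55,-0.02,1.9],"delta_rot": [0.2,-0.4,0],"grip": 80},
  {"xyz": [-0.67,-0.02,2.4],"delta_rot": [0.2,-0.4,0],"grip": 80},
  {"xyz": [-0.77,-0.02,2.8],"delta_rot": [0.2,-0.4,0],"grip": 80},
  {"xyz": [-0.83,-0.02,3.0],"delta_rot": [0.2,-0.4,0],"grip": 80},
  {"xyz": [-0.85,-0.02,3.12],"delta_rot": [0.2,-0.4,0],"grip": 80},
  {"xyz": [-0.85,-0.02,3.12],"delta_rot": [0.2,-0.4,0],"grip": 70},
  {"xyz": [-0.85,-0.02,3.12],"delta_rot": [0.2,-0.4,0],"grip": 60},
])

```text
t: 15.15
ee_pos: [0.5778, -0.2099, 0.1278]
eef_rot: [[-0.891, 0.287, 0.352], [0.268, 0.958, -0.105], [-0.367, 0.001, -0.93]]
contact_force: [-0.2, -1.2, 0.2]
grip_width: 0.7
gripper_force: 0.0
```

```bash
python3 - <<'E'
from h import *
rel(T,Rb);s=state();print(s["joint_positions"],s["contact_force"],s["grip_width"]*85.4)
E
```

```text
t 15.15 at [ 0.5778 -0.2099  0.1278] xyz [ 0.0233 -0.0103  0.0081] rot [-0.032   0.0284  0.0106]
[-0.4845  0.4885  1.8111  0.1549  0.4777 -1.8881] [-0.2224 -1.1709  0.2482] 59.76801128595182
```

Request:
apply_moves([
  {"xyz": [0,0,0],"delta_rot": [0,0,0],"grip": 52},
  {"xyz": [0,0,0],"delta_rot": [0,0,0],"grip": 46},
  {"xyz": [0,0,0],"delta_rot": [0,0,0],"grip": 40},
  {"xyz": [0,0,0],"delta_rot": [0,0,0],"grip": 35},
  {"xyz": [0,0,0],"delta_rot": [0,0,0],"grip": 35},
  {"xyz": [0,0,0],"delta_rot": [0,0,0],"grip": 35},
  {"xyz": [0,0,0],"delta_rot": [0,0,0],"grip": 35},
  {"xyz": [0,0,0],"delta_rot": [0,0,0],"grip": 35},
  {"xyz": [0,0,0],"delta_rot": [0,0,0],"grip": 35},
  {"xyz": [0,0,0],"delta_rot": [0,0,0],"grip": 35},
], force=45)

```text
t: 16.4
ee_pos: [0.5779, -0.21, 0.1279]
eef_rot: [[-0.891, 0.288, 0.352], [0.268, 0.958, -0.105], [-0.367, 0.001, -0.93]]
contact_force: [-3.4, 0.9, 6.8]
grip_width: 0.51
gripper_force: 44.6
```

```bash
python3 - <<'E'
from h import *
s=state();R0=np.array(s["eef_rot"]);print(s["ee_pos"],s["contact_force"],s["grip_width"]*85.4,s["gripper_force"])
print("axis in tool",R0.T@a)
E
```

```text
[ 0.5779 -0.21    0.1279] [-3.3949  0.8826  6.8473] 43.51969954935584 44.635764956474304
axis in tool [ 0.2069 -0.0013 -0.9784]
```

Request:
apply_moves([
  {"xyz": [0.03,0,-0.15],"delta_rot": [0,0,0],"grip": 35},
  {"xyz": [0.08,0,-0.4],"delta_rot": [0,0,0],"grip": 35},
  {"xyz": [0.14,0,-0.68],"delta_rot": [0,0,0],"grip": 35},
  {"xyz": [0.2,0,-0.98],"delta_rot": [0,0,0],"grip": 35},
  {"xyz": [0.27,0,-1.27],"delta_rot": [0,0,0],"grip": 35},
  {"xyz": [0.33,0,-1.57],"delta_rot": [0,0,0],"grip": 35},
  {"xyz": [0.39,0,-1.86],"delta_rot": [0,0,0],"grip": 35},
  {"xyz": [0.45,0,-2.15],"delta_rot": [0,0,0],"grip": 35},
  {"xyz": [0.52,0,-2.45],"delta_rot": [0,0,0],"grip": 35},
  {"xyz": [0.58,0,-2.74],"delta_rot": [0,0,0],"grip": 35},
])

```text
t: 17.65
ee_pos: [0.533, -0.1965, 0.1979]
eef_rot: [[-0.891, 0.288, 0.351], [0.268, 0.958, -0.105], [-0.366, 0.001, -0.93]]
contact_force: [-0.3, -0.8, -0.9]
grip_width: 0.51
gripper_force: 45.9
```

```bash
python3 - <<'E'
from fit import *
s=state();p0=s["ee_pos"];R0=np.array(s["eef_rot"]);print(s["joint_positions"],s["contact_force"],s["moment"],s["grip_width"]*85.4)
im,d=capture("side");W=cloud("side",d);cv2.imwrite("pics/s4.png",cv2.resize(im[100:400,260:620,::-1],(720,600)))
t=trace("bottle","side")
for k in t[:3]:
    w=W[k["pixels"]];w=w[~np.isnan(w[:,0])];print(k["p"],k["point"],np.median(w,0))
R=Rn.from_rotvec(np.cross(a,[0,0,1])/np.linalg.norm(np.cross(a,[0,0,1]))*np.arccos(a[2])).as_matrix()@R0
print(R);rel(p0+np.array([-.06,0,.12]),R,s)
E
```

```text
[-0.5048  0.322   1.8426  0.1361  0.6141 -1.8808] [-0.261  -0.8184 -0.9132] [ 0.1439  0.2939 -0.0045] 43.51658876441258
0.82 [259.1, 377.9] [ 0.5547 -0.226   0.1684]
0.66 [381.3, 463.2] [ 0.6045 -0.4131  0.0448]
[[-0.9368  0.2875 -0.1994]
 [ 0.2814  0.9578  0.0587]
 [ 0.2079 -0.0011 -0.9782]]
t 17.65 at [ 0.533  -0.1965  0.1979] xyz [ 0.3167 -0.572  -4.4241] rot [ 0.108  33.49   -0.0148]
```

View pics/s4.png

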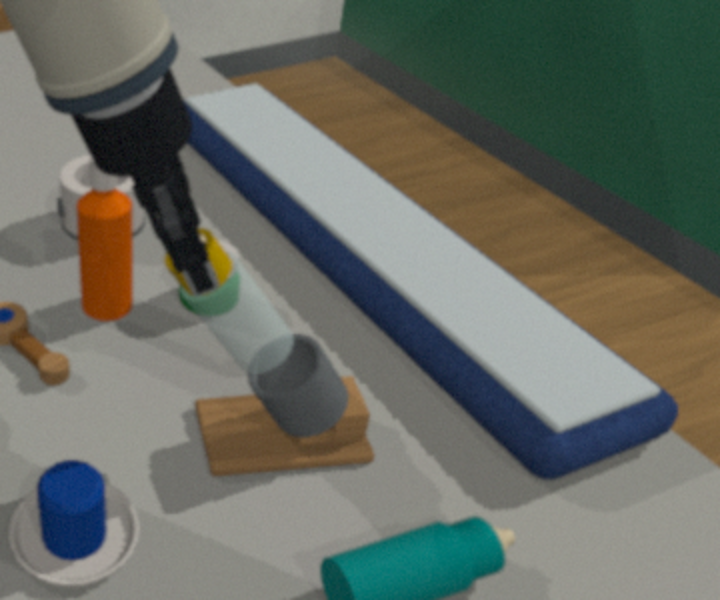

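The bottle is out of the tube, still in line with the fingers' hold. Next I lift it and turn it upright.

Request:
apply_moves([
  {"xyz": [-0.1,-0.05,-0.8],"delta_rot": [0,0,0],"grip": 35},
  {"xyz": [-0.1,-0.15,-1.8],"delta_rot": [0,0,0],"grip": 35},
  {"xyz": [0,-0.3,-2.8],"delta_rot": [0,5,0],"grip": 35},
  {"xyz": [0.1,-0.4,-3.6],"delta_rot": [0,12,0],"grip": 35},
  {"xyz": [0.2,-0.5,-4.2],"delta_rot": [0,19,0],"grip": 35},
  {"xyz": [0.3,-0.6,-4.4],"delta_rot": [0,26,0],"grip": 35},
  {"xyz": [0.3,-0.6,-4.4],"delta_rot": [0.1,31,0],"grip": 35},
  {"xyz": [0.3,-0.6,-4.4],"delta_rot": [0.1,33.5,0],"grip": 35},
  {"xyz": [0.3,-0.6,-4.4],"delta_rot": [0.1,33.5,0],"grip": 35},
  {"xyz": [0.3,-0.6,-4.4],"delta_rot": [0.1,33.5,0],"grip": 35},
])

```text
t: 19.0
ee_pos: [0.4738, -0.1976, 0.3169]
eef_rot: [[-0.937, 0.288, -0.198], [0.282, 0.958, 0.059], [0.207, -0.001, -0.978]]
contact_force: [-0.5, -0.3, -0.8]
grip_width: 0.515
gripper_force: 46.3
```

```bash
cat > bot.py <<'E'
from fit import *
s=state();p0=s["ee_pos"];R0=np.array(s["eef_rot"]);print(s["t"],s["joint_positions"],s["contact_force"],s["grip_width"]*85.4)
im,d=capture("side");W=cloud("side",d)
k=trace("bottle","side")
k=[t for t in k if np.nanmin(np.linalg.norm(W[t["pixels"]]-p0,axis=1))<.05][0];m=cv2.erode(k["pixels"].astype(np.uint8),np.ones((5,5)))>0
w=W[m];w=w[~np.isnan(w[:,0])];w=w[np.linalg.norm(w[:,:2]-p0[:2],axis=1)<.08]
hsv=cv2.cvtColor(im,cv2.COLOR_RGB2HSV)[m]
print(k["p"],len(w),"z",np.percentile(w[:,2],[1,50,99]))
w=w[(w[:,2]<p0[2]-.012)];r=cyl(w,.027,[p0[0],p0[1],0,0]);print(r,"z low",np.percentile(w[:,2],1))
q=r[0]+r[1]*((p0[2]-r[0][2])/r[1][2]);print("axis at tcp z minus tcp",q-p0)
E
python3 bot.py; python3 - <<'E'
from h import *
s=state();rel([.45,.02,.36],np.array(s["eef_rot"]),s);rel([.6,.183,.32],np.array(s["eef_rot"]),s)
E
```

```text
19.0 [-0.4848  0.3673  1.3388 -0.0407  1.64   -1.7624] [-0.5137 -0.3163 -0.8251] 43.970822919972356
0.65 2147 z [0.2165 0.276  0.3498]
(array([ 0.4773, -0.1992,  0.2628]), array([0.0125, 0.0098, 0.9999]), np.float64(0.0005332165974255218), array([], dtype=float64)) z low 0.21618556020124213
axis at tcp z minus tcp [ 0.0042 -0.0011  0.    ]
t 19.1 at [ 0.4736 -0.1975  0.3172] xyz [ 3.076   6.7167 -0.8149] rot [0. 0. 0.]
t 19.1 at [ 0.4736 -0.1975  0.3172] xyz [-0.3538 13.3603 -0.1843] rot [0. 0. 0.]
```

Request:
apply_moves([
  {"xyz": [0.4,0.8,-0.5],"delta_rot": [0,0,0],"grip": 35},
  {"xyz": [1.1,2.2,-1.0],"delta_rot": [0,0,0],"grip": 35},
  {"xyz": [1.8,3.7,-1.0],"delta_rot": [0,0,0],"grip": 35},
  {"xyz": [2.5,5.2,-1.0],"delta_rot": [0,0,0],"grip": 35},
  {"xyz": [3.0,6.7,-0.8],"delta_rot": [0,0,0],"grip": 35},
  {"xyz": [2.7,8.2,-0.7],"delta_rot": [0,0,0],"grip": 35},
  {"xyz": [2.0,9.6,-0.6],"delta_rot": [0,0,0],"grip": 35},
  {"xyz": [1.2,11.0,-0.5],"delta_rot": [0,0,0],"grip": 35},
  {"xyz": [0.4,12.3,-0.4],"delta_rot": [0,0,0],"grip": 35},
  {"xyz": [-0.2,13.2,-0.2],"delta_rot": [0,0,0],"grip": 35},
])

```text
t: 20.35
ee_pos: [0.5955, 0.1809, 0.3211]
eef_rot: [[-0.937, 0.287, -0.198], [0.281, 0.958, 0.059], [0.207, -0.0, -0.978]]
contact_force: [-0.1, 0.5, -1.0]
grip_width: 0.515
gripper_force: 46.4
```

```bash
python3 - <<'E'
from h import *
s=state();R0=np.array(s["eef_rot"]);print(s["joint_positions"]);
R=Rn.from_rotvec([0.0098,-.0125,0]).as_matrix()@R0
rel([.597,.1845,.22],R,s)
E
```

```text
[ 0.1512  0.5203  1.0698  0.0896  1.7398 -1.1216]
t 20.35 at [0.5955 0.1809 0.3211] xyz [-0.709   0.1288  3.2935] rot [-0.7275 -0.5248 -0.1536]
```

Request:
apply_moves([
  {"xyz": [0,0.1,0.3],"delta_rot": [0,0,0],"grip": 35},
  {"xyz": [-0.2,0.1,0.9],"delta_rot": [0,0,0],"grip": 35},
  {"xyz": [-0.4,0.13,1.6],"delta_rot": [0,0,0],"grip": 35},
  {"xyz": [-0.5,0.13,2.3],"delta_rot": [0,0,0],"grip": 35},
  {"xyz": [-0.65,0.13,2.9],"delta_rot": [0,0,0],"grip": 35},
  {"xyz": [-0.71,0.13,3.2],"delta_rot": [0,0,0],"grip": 35},
  {"xyz": [-0.71,0.13,3.29],"delta_rot": [0,0,0],"grip": 35},
  {"xyz": [-0.71,0.13,3.29],"delta_rot": [0,0,0],"grip": 35},
  {"xyz": [-0.71,0.13,3.29],"delta_rot": [0,0,0],"grip": 35},
  {"xyz": [-0.71,0.13,3.29],"delta_rot": [0,0,0],"grip": 35},
])

```text
t: 21.6
ee_pos: [0.5962, 0.1832, 0.2207]
eef_rot: [[-0.937, 0.288, -0.199], [0.282, 0.958, 0.059], [0.207, -0.001, -0.978]]
contact_force: [-0.4, 0.2, -0.6]
grip_width: 0.511
gripper_force: 46.5
```

```bash
python3 bot.py; python3 - <<'E'
from h import *
s=state();print(s["ee_pos"])
im,d=capture("side");cv2.imwrite("pics/s5.png",cv2.resize(im[80:280,200:440,::-1],(720,600)))
E
```

```text
21.6 [ 0.1543  0.592   1.2108  0.089   1.528  -1.1369] [-0.3926  0.2208 -0.642 ] 43.648150263570514
0.78 790 z [0.1238 0.1753 0.246 ]
(array([0.6001, 0.1813, 0.1674]), array([0.0144, 0.0038, 0.9999]), np.float64(0.0009279554289631578), array([], dtype=float64)) z low 0.1236521080218772
axis at tcp z minus tcp [ 0.0047 -0.0017  0.    ]
[0.5961 0.1832 0.2205]
```

View pics/s5.png

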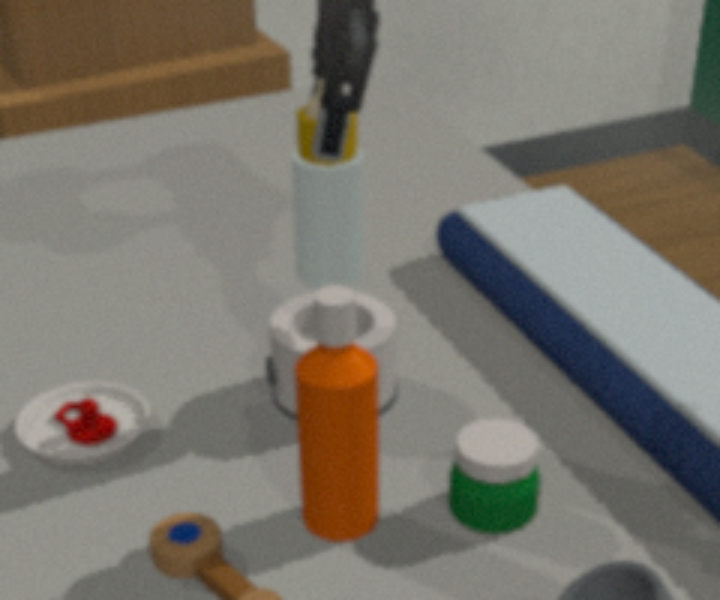

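The bottle hangs upright above the warmer, about 1° off vertical. I'll correct that and lower it into the well.

```bash
python3 - <<'E'
from h import *
s=state();R0=np.array(s["eef_rot"])
R=Rn.from_rotvec([0.006,-.0135,0]).as_matrix()@R0
for z in (.19,.16,.125): rel([.5963,.1845,z],R,s)
E
```

```text
t 21.75 at [0.5961 0.1832 0.2204] xyz [-0.2056  0.0451  0.9928] rot [-0.5398 -0.6419 -0.114 ]
t 21.75 at [0.5961 0.1832 0.2204] xyz [-0.4132  0.0459  1.971 ] rot [-0.5398 -0.6419 -0.114 ]
t 21.75 at [0.5961 0.1832 0.2204] xyz [-0.6553  0.047   3.1123] rot [-0.5398 -0.6419 -0.114 ]
```

Request:
apply_moves([
  {"xyz": [-0.1,0.05,0.5],"delta_rot": [-0.5,-0.6,-0.1],"grip": 35},
  {"xyz": [-0.21,0.05,1.0],"delta_rot": [-0.5,-0.6,-0.1],"grip": 35},
  {"xyz": [-0.28,0.05,1.35],"delta_rot": [-0.5,-0.6,-0.1],"grip": 35},
  {"xyz": [-0.35,0.05,1.7],"delta_rot": [-0.5,-0.6,-0.1],"grip": 35},
  {"xyz": [-0.43,0.05,2.05],"delta_rot": [-0.5,-0.6,-0.1],"grip": 35},
  {"xyz": [-0.5,0.05,2.4],"delta_rot": [-0.5,-0.6,-0.1],"grip": 35},
  {"xyz": [-0.57,0.05,2.7],"delta_rot": [-0.5,-0.6,-0.1],"grip": 35},
  {"xyz": [-0.63,0.05,2.95],"delta_rot": [-0.5,-0.6,-0.1],"grip": 35},
  {"xyz": [-0.66,0.05,3.11],"delta_rot": [-0.5,-0.6,-0.1],"grip": 35},
  {"xyz": [-0.66,0.05,3.11],"delta_rot": [-0.5,-0.6,-0.1],"grip": 35},
])

```text
t: 23.0
ee_pos: [0.5963, 0.1845, 0.1246]
eef_rot: [[-0.939, 0.288, -0.187], [0.281, 0.958, 0.064], [0.198, 0.008, -0.98]]
contact_force: [0.6, -0.6, -2.0]
grip_width: 0.515
gripper_force: 46.5
```

Request:
apply_moves([
  {"xyz": [-0.01,0,0.05],"delta_rot": [0,0,0],"grip": 35},
  {"xyz": [-0.02,0,0.08],"delta_rot": [0,0,0],"grip": 35},
  {"xyz": [-0.02,0,0.11],"delta_rot": [0,0,0],"grip": 35},
  {"xyz": [-0.03,0,0.14],"delta_rot": [0,0,0],"grip": 35},
  {"xyz": [-0.03,0,0.14],"delta_rot": [0,0,0],"grip": 35},
  {"xyz": [-0.03,0,0.14],"delta_rot": [0,0,0],"grip": 35},
  {"xyz": [-0.03,0,0.14],"delta_rot": [0,0,0],"grip": 35},
  {"xyz": [-0.03,0,0.14],"delta_rot": [0,0,0],"grip": 35},
  {"xyz": [-0.03,0,0.14],"delta_rot": [0,0,0],"grip": 35},
  {"xyz": [-0.03,0,0.14],"delta_rot": [0,0,0],"grip": 35},
])

```text
t: 24.25
ee_pos: [0.5964, 0.1845, 0.1206]
eef_rot: [[-0.939, 0.288, -0.187], [0.28, 0.958, 0.064], [0.198, 0.008, -0.98]]
contact_force: [0.1, 0.5, -2.0]
grip_width: 0.514
gripper_force: 46.5
```

Request:
apply_moves([
  {"xyz": [0,0,0.02],"delta_rot": [0,0,0],"grip": 35},
  {"xyz": [-0.01,0,0.04],"delta_rot": [0,0,0],"grip": 35},
  {"xyz": [-0.01,0,0.05],"delta_rot": [0,0,0],"grip": 35},
  {"xyz": [-0.01,0,0.06],"delta_rot": [0,0,0],"grip": 35},
  {"xyz": [-0.01,0,0.06],"delta_rot": [0,0,0],"grip": 35},
  {"xyz": [-0.01,0,0.06],"delta_rot": [0,0,0],"grip": 35},
  {"xyz": [-0.01,0,0.06],"delta_rot": [0,0,0],"grip": 35},
  {"xyz": [-0.01,0,0.06],"delta_rot": [0,0,0],"grip": 35},
  {"xyz": [-0.01,0,0.06],"delta_rot": [0,0,0],"grip": 35},
  {"xyz": [-0.01,0,0.06],"delta_rot": [0,0,0],"grip": 35},
])

```text
t: 25.5
ee_pos: [0.5966, 0.1845, 0.12]
eef_rot: [[-0.94, 0.288, -0.186], [0.28, 0.958, 0.064], [0.197, 0.008, -0.98]]
contact_force: [-3.7, -2.3, 15.7]
grip_width: 0.513
gripper_force: 48.2
```

The bottle is on the well floor: contact at TCP z 0.120, where I expected it. Release and retreat.

Request:
apply_moves([
  {"xyz": [0,0,-0.03],"delta_rot": [0,0,0],"grip": 45},
  {"xyz": [0,0,-0.03],"delta_rot": [0,0,0],"grip": 48},
  {"xyz": [0,0,-0.03],"delta_rot": [0,0,0],"grip": 55},
  {"xyz": [0,0,-0.03],"delta_rot": [0,0,0],"grip": 65},
  {"xyz": [0,0,-0.03],"delta_rot": [0,0,0],"grip": 75},
  {"xyz": [0,0,-0.03],"delta_rot": [0,0,0],"grip": 78},
  {"xyz": [0,0,-0.5],"delta_rot": [0,0,0],"grip": 78},
  {"xyz": [0,0,-1.3],"delta_rot": [0,0,0],"grip": 78},
  {"xyz": [0,0,-2.5],"delta_rot": [0,0,0],"grip": 78},
  {"xyz": [0,0,-4.0],"delta_rot": [0,0,0],"grip": 78},
])

```text
t: 26.75
ee_pos: [0.6187, 0.1767, 0.2381]
eef_rot: [[-0.939, 0.288, -0.188], [0.281, 0.958, 0.064], [0.198, 0.008, -0.98]]
contact_force: [1.1, -0.8, -0.2]
grip_width: 0.911
gripper_force: 0.0
```

```bash
python3 - <<'E'
from fit import *
im,d=capture("side");W=cloud("side",d)
it,dt=capture("top");Wt=cloud("top",dt)
big=np.hstack([cv2.resize(im[80:430,180:460,::-1],(400,500)),cv2.resize(it[120:400,110:510,::-1],(400,280)) if 0 else cv2.copyMakeBorder(cv2.resize(it[150:370,120:460,::-1],(400,260)),0,240,0,0,cv2.BORDER_CONSTANT)])
cv2.imwrite("pics/end.png",big)
for n,w in (("side",W),("top",Wt)):
    q=w.reshape(-1,3)
    k=(np.hypot(q[:,0]-.6005,q[:,1]-.183)<.04)&(q[:,2]>.075)&(q[:,2]<.2);p=q[k]
    print(n,k.sum(),"z max",np.percentile(p[:,2],99.5),"tip",p[p[:,2]>np.percentile(p[:,2],97)].mean(0))
    g=p[p[:,2]<.112]
    if len(g)>30: print(cyl(g,.027,[.6,.183,0,0]))
    k=(np.hypot(q[:,0]-.394,q[:,1]+.2515)<.035)&(q[:,2]>.06)&(q[:,2]<.1);print("cover top",np.median(q[k],0))
print(state()["ee_pos"],state()["t"])
E
```

```text
side 536 z max 0.1696091563875396 tip [0.6002 0.1781 0.1679]
(array([0.6015, 0.1824, 0.0947]), array([-0.009 ,  0.0002,  1.    ]), np.float64(0.0006304058978744195), array([], dtype=float64))
cover top [ 0.392  -0.2577  0.0691]
top 1065 z max 0.1711887111673033 tip [0.6002 0.1812 0.1704]
(array([0.6012, 0.1824, 0.0945]), array([-0.0083,  0.0004,  1.    ]), np.float64(0.0003016511047757818), array([], dtype=float64))
cover top [ 0.392  -0.251   0.0703]
[0.6217 0.1768 0.2422] 26.85
```

View pics/end.png

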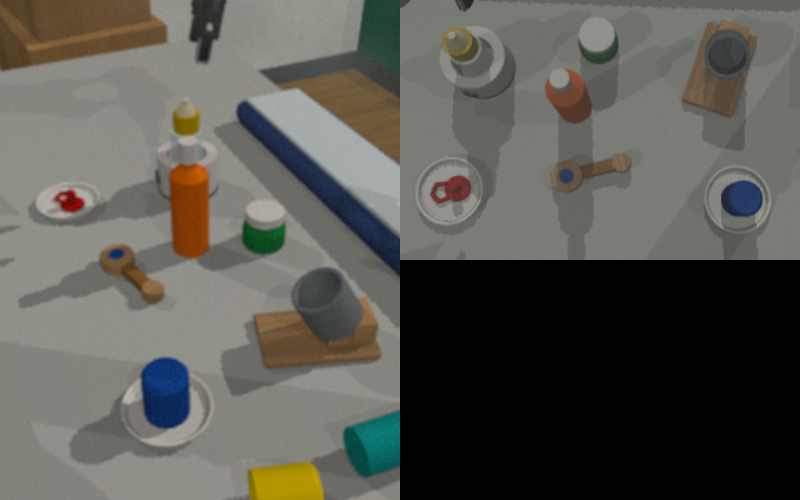

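The final view shows the bottle upright in the warmer with its tip at 0.171 m (0.172 m expected), the cover flat in the empty dish, and the other things in place. Handing in.

```bash
python3 -c "
from station import job_done;print(job_done())"
```

```text
the job is handed in; nothing more can be done
None
```

The blue cover now stands open side down in the empty dish and the bottle stands upright, all the way down, in the warmer; the jar, lotion, rattle and pacifier were never touched, and I handed the job in at about 27 s (no verdict came back).

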